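Fit the shaker with the adapter plate that matches its dowels, then load the rack

TASK

Find out by trying them which of the three adapter plates drops over the shaker's two dowel pins: set it on square with its red dot at the shaker's red dot, fully down on the platform, and leave the two plates that do not fit lying flat on the worktop. Once the plate is on, seat the orange microtube rack fully down in its nest, rack upright all the way. Set things down rather than dropping them and do not disturb the other things on the bench.

Things in the scene. Friction and masses are not known exactly. Their poses are not given: they have to be found in the camera images.
- shaker_platform (a point): low white shaker, housing 140 x 104 mm, fixed; on it a dark steel platform 116 x 72 mm. Centre of the platform's top face, 46 mm above the worktop; x along its long side away from the robot, z up. The plate that fits goes flat down here, centred on this point, its axes along these axes; a red dot on the housing's (-x, +y) corner is then next to the plate's
- dowel_foot (a point): foot, on the platform, of the dowel that is always there, at (-36, -10) mm from shaker_platform. Steel, 8 mm thick, 10.5 mm high, tapered over the top 3.5 mm. A second such dowel stands in one of three places further along +x, different from run to run; flat grey plugs fill the other two. Held over its place, a plate that does not fit is stopped by it 10 mm short of the platform
- plate_1_centre (a point): one of three blue-grey adapter plates, alike from above, flat on the worktop; centre, half-way up its 14 mm. x: length, 126 mm; 86 mm wide (y), but between x = -28 and 28 finger cut-outs in both long sides narrow it to 60 mm: grip it there. Red dot on top near its (-x, +y) corner. Two blind holes below, unseen, 11.5 mm wide and deep: only their places differ from plate to plate. About 0.25 kg
- plate_2_centre (a point): second adapter plate, as plate_1. On top of each plate, 9 mm high black corner stops, leaning outwards, frame a flat nest for the rack, centred on the plate: rack's long side along the plate's x, 1.5 mm play on each side at the foot of the stops, about 3.5 mm at their top. Any of the three plates may be the one that fits
- plate_3_centre (a point): third adapter plate, as plate_1. The plates, shaker and rack stand in a row along the bench in any order, each within 0.2 rad of square to it, plates with their red-dot end towards the robot. The gaps in the row are about 3 to 10 cm and small things lie in some of them
- rack_centre (a point): orange microtube rack full of microtubes: block 68 mm wide (x), 108 mm long (y), 28 mm high, tube caps up to 35 mm; centre of the block, 14 mm above its underside. Stands with its long side pointing away from the robot; grasp it across the 68 mm. It may go into the nest either way round; its underside then lies on the plate's top. About 0.12 kg
- usb_stick: bystander: blue flash drive, 52 x 18 x 8 mm, lying flat; origin at the centre of its underside
- marker: bystander: red-capped marker lying along the gap between two places, 134 mm long (y), 14 mm thick; origin at the centre of its underside
- battery: bystander: round cell lying down, 50 mm long (y), 15 mm thick; origin at the centre of its underside
- tweezers: bystander: steel tweezers lying flat, 132 mm long (y), 12 mm wide, 9 mm high; origin at the centre of their underside
- bottle: bystander: red-capped reagent bottle, 62 mm wide, 130 mm high, at the right end; origin at the centre of its underside
- beaker: bystander: small glass beaker, 56 mm wide, 70 mm high, at the right end; origin at the centre of its underside
Things that resemble listed ones, but are neither listed nor needed, are in the scene too. What is shaped like the part that bears plate_1_centre but yellow is not meant.

How it is judged:
By the outcome, as a careful person would: the job done as asked, in the order asked, and still so for the second after the job is handed in, with the robot touching nothing.
It also fails if it takes over 72 s, if anything falls off the work surface, if the arm or the gripper's body presses on something with over 40 N, if the wrist force passes 120 N, or if a joint passes its speed limit or range.

ROBOT

A 6-joint arm with a two-finger parallel gripper is mounted at the origin on a cart in front of the work surface, level with it; the furniture and walls round the work are solid. World frame = base frame: x ahead of the robot, y to its left, z up, the work surface at z = 0. Lengths are in m, angles in degrees, forces in N, time in s.
With the tool pointing down it reaches from about 0.35 to 0.875 m from the base axis. Payload 4.2 kg.
Tool frame: the origin (TCP) lies at the very end of the fingers, on their centre line; the grasp point (between the pads) lies 19 mm behind it; y points along the fingers, z is the direction in which the jaws open and shut, and the axes are right-handed (so a half turn about y gives the same grasp; the last joint's range is limited). The gripper opens to 87 mm and grips with 3 to 60 N. Pads are 19 mm wide; open, the fingers measure 117 mm over their backs; the gripper's body (75 mm by 190 mm) begins 51 mm behind the grasp point.
Start: joints at [85.577, 22.042, 0.453, 0, -68.411, -14.817], TCP at [0.206, 0.59, 0.223] pointing down, gripper open.
Joint ranges: [-179.83, 179.83], [-69.29, 118.12], [-61.27, 80.66], [-181.25, 117.63], [-171.15, -9.14], [-177.46, 177.46]. Speed limits (degrees/s): [159.86, 159.86, 180, 180, 180, 180].

INTERFACE

Orientations are given as a 3x3 rotation matrix whose columns are the frame's x, y, z axes.
In Python, from station import r, eyes gives the robot as it stands.
- The arm moves only by the tool play_rows, never from a script. Its argument "deltas" is one flat list of numbers, 5 for each row, row after row: the closure in counts, from 0 (fully open) to 255 (shut), then the shift along the tool's x, y, z in mm, then the turn about the tool's y in rad. In form: [claw, tx, ty, tz, roll, claw, tx, ty, tz, roll, ...]. A call has exactly 10 rows; each row shifts and turns the commanded pose from where the row before left it, along the tool's axes as they then stand; what a row does not reach is not made up. A row lasts 1/10 s, in which the tool goes at most 50 mm and 8.59 degrees, less where a joint would pass 70% of its speed; a pose out of reach is approached as far as the arm can. A call is refused whole if a number of a shift passes 50 or a number of a turn 0.15, either way. A call with a gripper value outside its range is refused whole. The fingers move at their own pace and stop on an object; the grip force is fixed at half the most. Time passes only in rows, so rows that do not move let the fingers close, or fill a call up. It gives the time, the measured TCP pose, the force and the opening at its end, in the units of the state.
- r.sense(): the state, without advancing time (a new reading comes with each control period).
- eyes.capture(name): name is "scene" or "top" or "wrist"; returns a dict with "img" (480x640x3 uint8, blue, green, red), "vfov" (degrees; the focal length in pixels is half the picture's height over the tangent of half this angle, whatever the lens; pixels are square), "cx", "cy" (the principal point, pixels), "R" (3x3) and "t" (3): a world point X has camera coordinates R X + t; the wrist camera has in their place "tool_from_camera" (4x4, takes a point from camera to tool coordinates, whose origin is the TCP and whose axes are the tool frame's). Camera axes: x right, y down, z forward; pixel columns grow to the right and rows downward; lengths in m; the calibration is good to about 2 mm. A picture is of the moment at which its call begins: read the wrist's pose just before it. There is no depth.
- r.finish_job(): hands the job in, once; it reports no verdict.
The state is a dict: "time_s": time; "joints": joint angles; "joint_velocities": joint speeds; "effort": joint torques, N m; "tcp_pos": TCP position; "ee_rot": TCP orientation; "wrist_force": force on the tool from outside, world axes, zero at the start; "moment": the same for the moment, N m; "gripper_width": opening from 0.0 (shut) to 1.0 (fully open).
Only numpy, scipy, OpenCV 4.12 (cv2) and the standard library are available. Lean on these libraries where they do the work, as an engineer would, in place of code of your own. Each camera call takes 0.05 s, during which the arm holds its last target.

## Working session

There is one attempt and no reset: what is moved stays moved. The work goes in short steps, Python scripts to look and compute and a tool call to move; the robot and the scene stay as the last step left them, time stands still between calls to the robot, and variables do not carry over. Pictures are saved under pics/ and viewed, and the job is handed in when it is done.

Besides the shell and the picture viewer there is one more tool, called in YAML: its name, and indented under it one key for each argument. play_rows: Moves the arm, as the interface text tells. Its arguments: {"type":"object","properties":{"deltas":{"type":"array","items":{"type":"number"}}},"required":["deltas"]}

```bash
ls; mkdir -p pics
python3 - <<'E'
from station import r, eyes
import cv2
s=r.sense(); print(s)
for n in ("scene","top","wrist"):
    c=eyes.capture(n); cv2.imwrite(f"pics/a_{n}.png",c["img"])
    print(n,{k:v for k,v in c.items() if k!="img"})
E
```

```text
pics
{'time_s': 0.0, 'joints': array([ 8.55760972e+01,  2.20906230e+01,  3.79204523e-01, -2.79932933e-02,
       -6.84107026e+01, -1.48165901e+01]), 'joint_velocities': array([-0.06379728, -0.09432823,  0.10213014,  0.00959259, -0.00371408,
        0.0815502 ]), 'effort': array([ 1.28542510e-03, -3.90662992e+01,  1.87401223e+01,  4.21974108e+00,
        1.10019822e-02, -1.89561542e-04]), 'tcp_pos': array([0.2057467 , 0.58952452, 0.22145971]), 'ee_rot': array([[-9.44084330e-01, -6.17349086e-04, -3.29703498e-01],
       [ 3.29704059e-01, -2.08997992e-03, -9.44082023e-01],
       [-1.06245518e-04, -9.99997625e-01,  2.17665980e-03]]), 'wrist_force': array([-0.34604352,  0.58416774,  1.09540952]), 'moment': array([ 0.02435297, -0.02687946,  0.0441054 ]), 'gripper_width': 1.0000746886260459}
scene {'vfov': 50.60991971753462, 'cx': 309.07648156252367, 'cy': 235.73249500044398, 'R': array([[-0.92783246, -0.37219526, -0.02444603],
       [-0.18297843,  0.51129265, -0.83970157],
       [ 0.32503202, -0.77462928, -0.54249762]]), 't': array([0.40964364, 0.25149349, 1.33616254])}
top {'vfov': 55.74802673309448, 'cx': 320.1996426274952, 'cy': 234.66603774593423, 'R': array([[ 0.41645432, -0.90912191, -0.00794623],
       [-0.80737518, -0.36579919, -0.46296465],
       [ 0.41798458,  0.19921921, -0.88634113]]), 't': array([-0.39866271,  0.34879756,  1.25889125])}
wrist {'vfov': 59.25496163199934, 'cx': 321.790128184525, 'cy': 240.9983429547633, 'tool_from_camera': array([[ 5.64698651e-05,  9.70800044e-01,  2.39890123e-01,
        -6.47667128e-02],
       [ 3.40608029e-05, -2.39890125e-01,  9.70800045e-01,
        -1.62703141e-01],
       [ 9.99999998e-01, -4.66500974e-05, -4.66127920e-05,
         3.03973220e-04],
       [ 0.00000000e+00,  0.00000000e+00,  0.00000000e+00,
         1.00000000e+00]])}
```

View pics/a_scene.png

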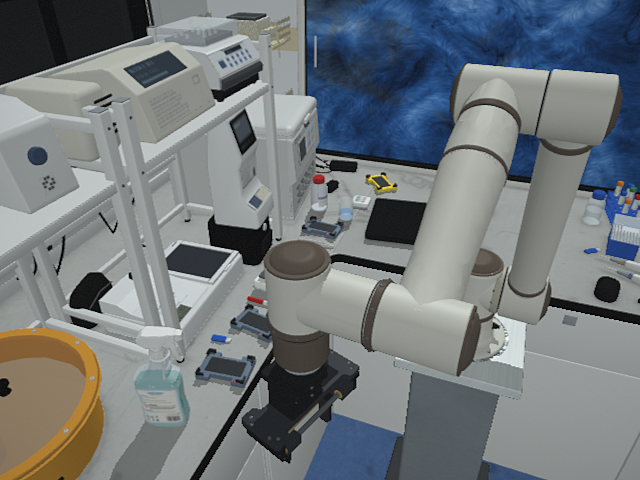

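View pics/a_top.png

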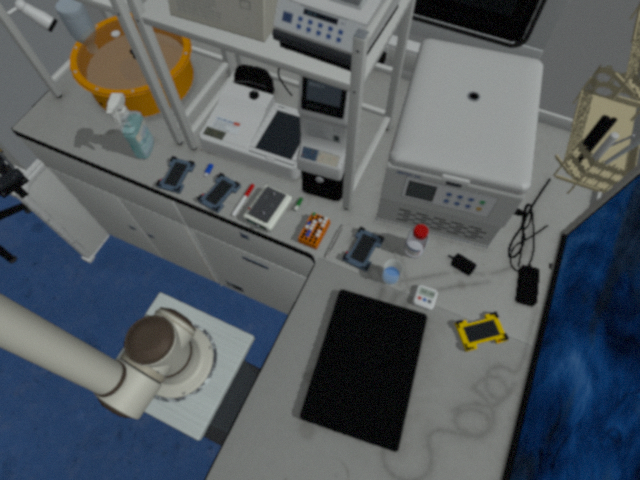

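View pics/a_wrist.png

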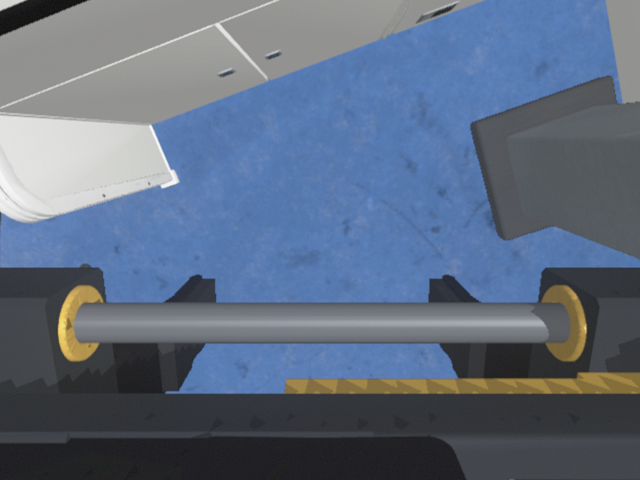

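```bash
cat > h.py <<'E'
import numpy as np, cv2
from station import r, eyes
def K(c):
    f=240/np.tan(np.radians(c["vfov"])/2); return f,c["cx"],c["cy"]
def pose(c,s=None):
    "cam center and R world_from_cam"
    if "R" in c: 
        R=np.array(c["R"]); return -R.T@np.array(c["t"]), R.T
    T=np.array(c["tool_from_camera"]); Rt=np.array(s["ee_rot"])
    return Rt@T[:3,3]+np.array(s["tcp_pos"]), Rt@T[:3,:3]
def unproj(c,uv,z,s=None):
    f,cx,cy=K(c); C,R=pose(c,s); d=R@np.array([(uv[0]-cx)/f,(uv[1]-cy)/f,1.]); return C+d*(z-C[2])/d[2]
def proj(c,X,s=None):
    f,cx,cy=K(c); C,R=pose(c,s); p=R.T@(np.array(X)-C); return np.array([cx+f*p[0]/p[2],cy+f*p[1]/p[2]])
E
python3 - <<'E'
from h import *
c=eyes.capture("top")
for n,uv,z in [("plA",(175,174),.014),("plB",(218,192),.014),("shaker",(266,207),.046),("rack",(314,230),.035),("plC",(363,247),.014),("bottle",(421,232),.13),("beaker",(391,270),.05),("base",(170,350),0),("edge",(15,130),0),("edge2",(312,258),0)]:
    print(n,unproj(c,uv,z).round(3))
im=c["img"][140:300,140:440]; cv2.imwrite("pics/b_top.png",cv2.resize(im,None,fx=2.6,fy=2.6,interpolation=cv2.INTER_CUBIC))
E
```

```text
plA [0.523 0.341 0.014]
plB [0.521 0.171 0.014]
shaker [ 0.52  -0.013  0.046]
rack [ 0.513 -0.183  0.035]
plC [ 0.531 -0.341  0.014]
bottle [ 0.587 -0.486  0.13 ]
beaker [ 0.478 -0.447  0.05 ]
base [0.017 0.032 0.   ]
edge [0.455 0.987 0.   ]
edge2 [ 0.438 -0.21   0.   ]
```

View pics/b_top.png

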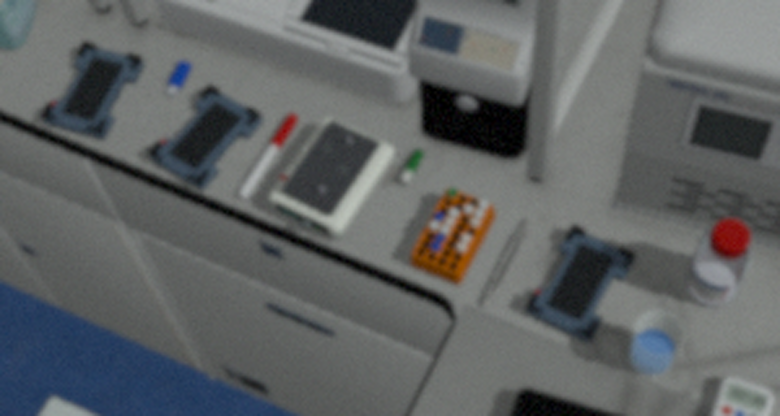

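Run:
```python
from h import *
c=eyes.capture("top")
for n,uv,z in [("spraybase",(143,157),0),("spraytop",(117,100),.2),("scalefoot L",(303,190),0),("scale foot R",(340,198),0),("post foot",(349,208),0),("centri foot",(383,213),0),("flatbed corner",(300,165),.04)]:
    print(n,unproj(c,uv,z).round(3))
d=eyes.capture("scene")
for n,uv,z in [("spraybase",(165,425),0),("plA",(224,366),.014),("plB",(258,322),.014)]: print(n,unproj(d,uv,z).round(3))
```

```text
spraybase [0.545 0.492 0.   ]
spraytop [0.6   0.545 0.2  ]
scalefoot L [ 0.652 -0.077  0.   ]
scale foot R [ 0.674 -0.202  0.   ]
post foot [ 0.65  -0.244  0.   ]
centri foot [ 0.678 -0.352  0.   ]
flatbed corner [ 0.714 -0.038  0.04 ]
spraybase [0.572 0.526 0.   ]
plA [0.528 0.341 0.014]
plB [0.521 0.171 0.014]
```

play_rows:
  deltas: [0,0,0,0,-0.112,0,0,0,0,-0.112,0,0,0,0,-0.112,0,-20,-5,44,0,0,-20,-5,44,0,0,-20,-5,44,0,0,-25,-5,42,0,0,-25,-5,42,0,0,-25,-5,42,0,0,-30,0,39,0]

```text
time_s: 1.3
tcp_pos: [0.3715, 0.2914, 0.2538]
ee_rot: [[-1.0, 0.002, 0.001], [-0.001, 0.002, -1.0], [-0.002, -1.0, -0.002]]
wrist_force: [1.2, 0.5, -0.4]
gripper_width: 1.0
```

play_rows:
  deltas: [0,-35,0,15,0,0,-35,0,10,0,0,-8,0,10,0,0,0,0,0,0,0,0,0,0,0,0,0,0,0,0,0,0,0,0,0,0,0,0,0,0,0,0,0,0,0,0,0,0,0,0]

```text
time_s: 2.3
tcp_pos: [0.4488, 0.2583, 0.2526]
ee_rot: [[-1.0, 0.0, 0.001], [-0.001, 0.0, -1.0], [-0.0, -1.0, -0.0]]
wrist_force: [0.4, -0.2, 0.2]
gripper_width: 1.0
```

```bash
cat >> h.py <<'E'
import pickle
def snap(name,tag):
    s=r.sense(); c=eyes.capture(name); cv2.imwrite(f"pics/{tag}.png",c["img"]); pickle.dump((s,c),open(f"pics/{tag}.pkl","wb")); return s,c
def load(tag): return pickle.load(open(f"pics/{tag}.pkl","rb"))
E
python3 - <<'E'
from h import *
s,c=snap("wrist","w1"); print(s["time_s"],s["tcp_pos"],s["ee_rot"].round(4),s["wrist_force"])
E
```

```text
2.3 [0.44880286 0.2583365  0.25262888] [[-1.e+00  1.e-04  7.e-04]
 [-7.e-04  1.e-04 -1.e+00]
 [-1.e-04 -1.e+00 -1.e-04]] [ 0.43775036 -0.20035453  0.15138182]
```

View pics/w1.png

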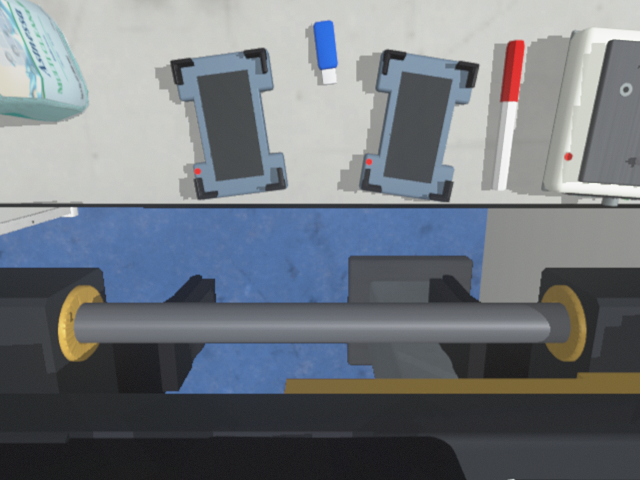

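play_rows:
  deltas: [0,0,0,48,0,0,0,0,48,0,0,0,0,48,0,0,0,0,48,0,0,0,0,48,0,0,0,0,48,0,0,0,0,48,0,0,0,0,24,0,0,0,0,0,0,0,0,0,0,0]

```text
time_s: 3.35
tcp_pos: [0.449, -0.1022, 0.2525]
ee_rot: [[-1.0, -0.0, -0.001], [0.001, 0.0, -1.0], [0.0, -1.0, -0.0]]
wrist_force: [0.8, -0.3, 0.5]
gripper_width: 1.002
```

Run:
```python
from h import *
s,c=snap("wrist","w2"); print(s["time_s"],s["tcp_pos"],s["joint_velocities"].round(1))
```

```text
3.35 [ 0.44895606 -0.10223952  0.25247985] [ 1.8 -0.2  0.   0.1  0.  -0.1]
```

View pics/w2.png

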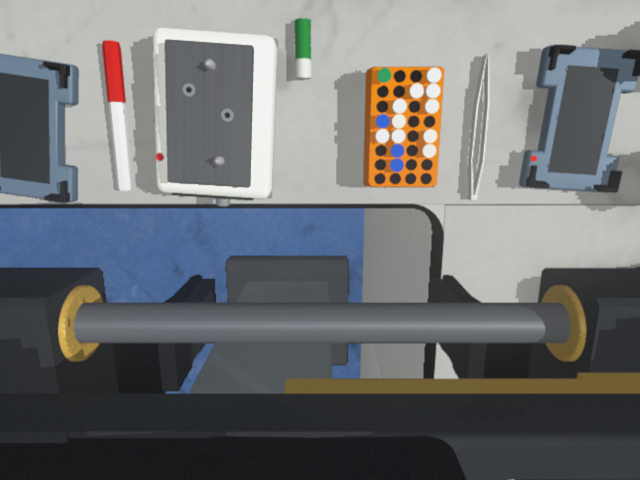

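Run:
```python
from h import *
s,c=load("w2"); I=c["img"]
def crop(I,x0,y0,w,h,k,n): cv2.imwrite(f"pics/{n}.png",cv2.resize(I[y0:y0+h,x0:x0+w],None,fx=k,fy=k,interpolation=cv2.INTER_CUBIC))
crop(I,140,15,150,200,3,"c_shaker")
s1,c1=load("w1"); crop(c1["img"],150,35,350,180,2.25,"c_AB")
crop(I,345,35,295,180,2.7,"c_C")
```

```text
(no output)
```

View pics/c_shaker.png

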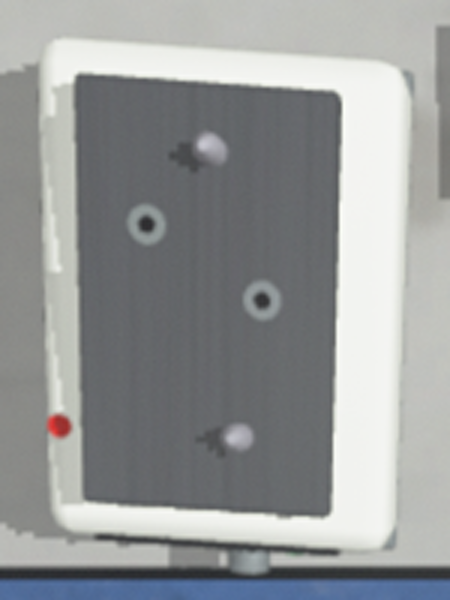

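View pics/c_AB.png

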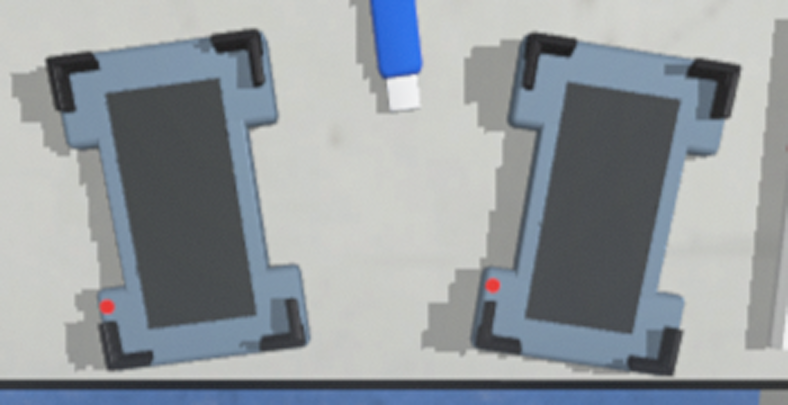

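View pics/c_C.png

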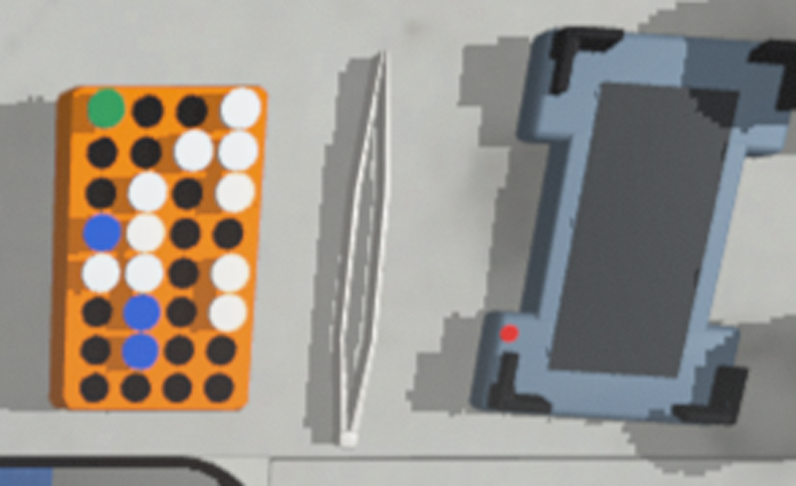

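```bash
cat >> h.py <<'E'
def fit(P,M,allow_scale=False):
    "P,M Nx2: world pts, model pts -> centre, yaw(deg), residual"
    P=np.array(P)[:,:2];M=np.array(M,float);pc,mc=P.mean(0),M.mean(0);p=P-pc;m=M-mc
    a=np.arctan2((m[:,0]*p[:,1]-m[:,1]*p[:,0]).sum(),(m*p).sum()); R=np.array([[np.cos(a),-np.sin(a)],[np.sin(a),np.cos(a)]])
    t=pc-R@mc; return t,np.degrees(a),p-m@R.T
def up(tag,uvs,z,k,x0,y0):
    s,c=load(tag); return np.array([unproj(c,((u+.5)/k-.5+x0,(v+.5)/k-.5+y0),z,s) for u,v in uvs])
E
python3 - <<'E'
from h import *
def rect(L,W): return [(L/2,W/2),(L/2,-W/2),(-L/2,-W/2),(-L/2,W/2)] # TL,TR,BR,BL
def rep(n,P,L,W):
    t,a,res=fit(P,rect(L,W)); d=lambda i,j:np.hypot(*(P[i]-P[j])[:2])*1e3
    print(n,t.round(4),"yaw",a.round(2),"sides",[round(x,1) for x in (d(0,1),d(1,2),d(2,3),d(3,0))],"res mm",(res*1e3).round(1).tolist())
P=up("w2",[(77,74),(340,93),(330,516),(83,499)],.046,3,140,15); rep("shaker",P,.116,.072)
t,a,_=fit(P,rect(.116,.072)); R=np.array([[np.cos(np.radians(a)),-np.sin(np.radians(a))],[np.sin(np.radians(a)),np.cos(np.radians(a))]])
for n,uv,z in [("d1",(239,437),.0565),("d2",(212,148),.0565),("p1",(146,224),.046),("p2",(262,300),.046),("dot",(59,426),.046)]:
    print(n,(R.T@(up("w2",[uv],z,3,140,15)[0][:2]-t)*1e3).round(1))
for n,tag,uv,k,x0,y0 in [("A","w1",[(106,94),(220,79),(256,314),(148,328)],2.25,150,35),("B","w1",[(568,83),(681,100),(633,333),(526,318)],2.25,150,35),("C","w2",[(600,83),(740,92),(678,378),(548,369)],2.7,345,35)]:
    rep(n,up(tag,uv,.014,k,x0,y0),.11,.054)
rep("rack",up("w2",[(73,87),(268,88),(247,411),(66,408)],.028,2.7,345,35),.108,.068)
print("marker",up("w2",[(110,40),(124,190)],.007,1,0,0))
print("green",up("w2",[(303,76),(303,20)],.007,1,0,0))
print("usb",up("w1",[(329,82),(322,22)],.004,1,0,0))
print("edge",up("w1",[(200,206),(400,206)],0,1,0,0)); print("tweez",up("w2",[(487,55),(474,200)],.005,1,0,0))
E
```

```text
shaker [ 0.5307 -0.0077] yaw -4.02 sides [np.float64(70.6), np.float64(114.1), np.float64(71.6), np.float64(113.9)] res mm [[-1.1, -0.6], [-0.9, 0.7], [1.0, 0.1], [1.0, -0.2]]
d1 [-35.4 -11.6]
d2 [39.4 -3.7]
p1 [20.  17.1]
p2 [  2.  -15.2]
dot [-36.6  42.3]
A [0.5223 0.3416] yaw 6.97 sides [np.float64(45.8), np.float64(92.9), np.float64(46.0), np.float64(93.1)] res mm [[-8.0, -5.1], [-8.9, 3.0], [8.1, 5.1], [8.8, -2.9]]
B [0.5206 0.1707] yaw -8.14 sides [np.float64(45.7), np.float64(93.3), np.float64(45.7), np.float64(93.3)] res mm [[-8.9, -3.0], [-7.6, 5.2], [9.0, 3.0], [7.6, -5.2]]
C [ 0.5267 -0.3406] yaw -3.51 sides [np.float64(46.6), np.float64(93.6), np.float64(45.9), np.float64(93.2)] res mm [[-8.5, -3.1], [-8.0, 4.2], [8.3, 3.5], [8.2, -4.6]]
rack [ 0.5204 -0.1764] yaw -0.14 sides [np.float64(62.0), np.float64(102.5), np.float64(61.4), np.float64(101.7)] res mm [[-2.8, -2.8], [-3.1, 3.2], [2.5, 3.1], [3.4, -3.5]]
marker [[0.59758575 0.08619673 0.007     ]
 [0.46385011 0.08894691 0.007     ]]
green [[ 0.56720244 -0.08547876  0.007     ]
 [ 0.61360425 -0.08603954  0.007     ]]
usb [[0.56231196 0.25162902 0.004     ]
 [0.61262599 0.25809842 0.004     ]]
edge [[0.44661795 0.37916234 0.        ]
 [0.44674871 0.18047664 0.        ]]
tweez [[ 0.58504138 -0.25173721  0.005     ]
 [ 0.45334894 -0.25121456  0.005     ]]
```

Run:
```python
from h import *
def ed(n,P):
    d=[P[1]-P[0],P[2]-P[1],P[3]-P[2],P[0]-P[3]]
    off=[90,180,-90,0]
    print(n,[round((np.degrees(np.arctan2(v[1],v[0]))+o+180)%360-180,2) for v,o in zip(d,off)])
ed("sh",up("w2",[(77,74),(340,93),(330,516),(83,499)],.046,3,140,15))
for n,tag,uv,k,x0,y0 in [("A","w1",[(106,94),(220,79),(256,314),(148,328)],2.25,150,35),("B","w1",[(568,83),(681,100),(633,333),(526,318)],2.25,150,35),("C","w2",[(600,83),(740,92),(678,378),(548,369)],2.7,345,35)]:
    ed(n,up(tag,uv,.014,k,x0,y0))
ed("rack",up("w2",[(73,87),(268,88),(247,411),(66,408)],.028,2.7,345,35))
```

```text
sh [np.float64(-3.91), np.float64(-3.78), np.float64(-4.02), np.float64(-4.29)]
A [np.float64(7.03), np.float64(6.96), np.float64(7.33), np.float64(6.88)]
B [np.float64(-7.94), np.float64(-8.2), np.float64(-7.84), np.float64(-8.21)]
C [np.float64(-3.49), np.float64(-3.67), np.float64(-3.97), np.float64(-3.24)]
rack [np.float64(-0.35), np.float64(-0.08), np.float64(-1.03), np.float64(0.21)]
```

play_rows:
  deltas: [0,0,0,0,0.07,0,0,25,-30,0,0,-5,25,-35,0,0,-7,25,-30,0,0,0,25,0,0,0,0,0,0,0,0,0,0,0,0,0,0,0,0,0,0,0,0,0,0,0,0,0,0,0]

```text
time_s: 4.4
tcp_pos: [0.4681, -0.0081, 0.1536]
ee_rot: [[-0.998, 0.002, -0.07], [0.07, 0.001, -0.998], [-0.002, -1.0, -0.001]]
wrist_force: [0.4, -0.5, 0.5]
gripper_width: 0.999
```

Run:
```python
from h import *
s,c=snap("wrist","w3"); print(s["time_s"],s["tcp_pos"],s["joint_velocities"].round(1))
```

```text
4.4 [ 0.46813615 -0.00811498  0.15360854] [-0.   0.4 -0.3 -0.2 -0.   0. ]
```

View pics/w3.png

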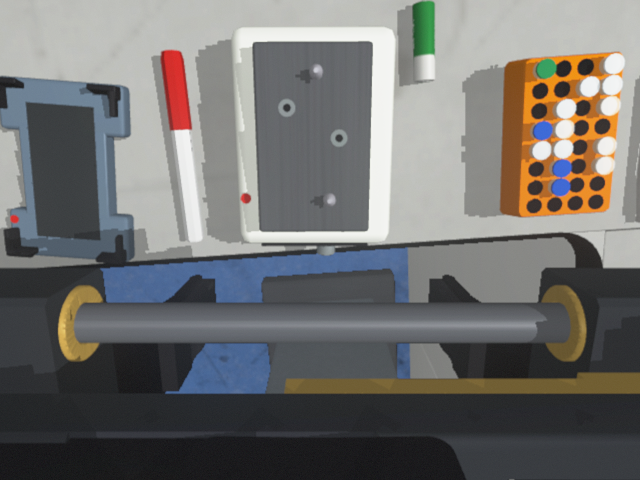

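Run:
```python
from h import *
s,c=load("w3"); I=c["img"]
cv2.imwrite("pics/c_s3.png",cv2.resize(I[25:245,230:400],None,fx=2.7,fy=2.7,interpolation=cv2.INTER_CUBIC))
```

```text
(no output)
```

View pics/c_s3.png

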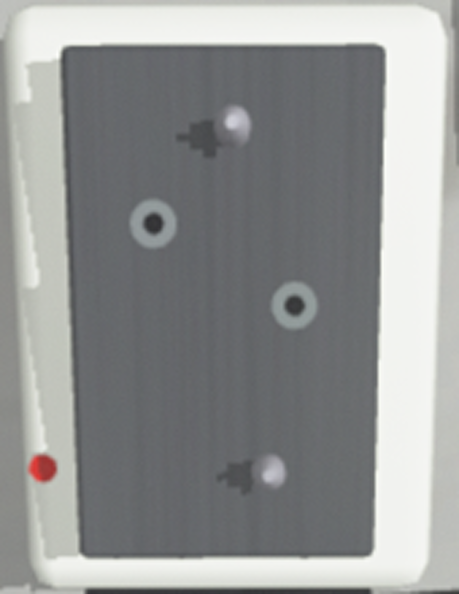

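Run:
```python
from h import *
def rect(L,W): return [(L/2,W/2),(L/2,-W/2),(-L/2,-W/2),(-L/2,W/2)]
s,c=load("w3")
P=up("w3",[(61,44),(386,44),(373.5,557),(82,556)],.046,2.7,230,25)
t,a,res=fit(P,rect(.116,.072)); print(t,a,(res*1e3).round(1).tolist())
d=lambda i,j:np.hypot(*(P[i]-P[j])[:2])*1e3
print([round(x,1) for x in (d(0,1),d(1,2),d(2,3),d(3,0))])
th=np.radians(a);R=np.array([[np.cos(th),-np.sin(th)],[np.sin(th),np.cos(th)]])
for n,uv,z in [("d1",(276,470),.0565),("d2",(237,121),.0565),("p1",(153,223),.046),("p2",(294,305),.046)]:
    print(n,(R.T@(up("w3",[uv],z,2.7,230,25)[0][:2]-t)*1e3).round(1))
# predicted pixel of dowel foot and tip circles in crop
for X in [(-36,-10,.046),(-36,-10,.0565)]:
    w=t+R@(np.array(X[:2])/1e3); u=proj(c,[*w,X[2]],s); print((u-[230,25])*2.7)
for q in P: pass
print("tool offset of shaker:",(s["ee_rot"].T@(np.array([*t,.046])-s["tcp_pos"])*1e3).round(1))
```

```text
[ 0.53079683 -0.00732763] -3.9124234688656063 [[-0.5, -0.3], [-0.6, 0.5], [0.4, 0.5], [0.7, -0.7]]
[np.float64(71.2), np.float64(115.0), np.float64(70.8), np.float64(114.7)]
d1 [-34.9 -11.5]
d2 [40.1 -2.9]
p1 [20.  16.4]
p2 [  1.9 -15.8]
[267.8759984  467.76967068]
[268.6247839  474.15014034]
tool offset of shaker: [-62.2 107.7  -5.1]
```

Run:
```python
from h import *
s,c=load("w3"); I=c["img"]
a=cv2.resize(I[185:217,310:350],None,fx=14,fy=14,interpolation=cv2.INTER_NEAREST)
b=cv2.resize(I[55:87,296:336],None,fx=14,fy=14,interpolation=cv2.INTER_NEAREST)
cv2.imwrite("pics/c_d.png",np.vstack([a,b])[:, :])
print(I[170,240:262].sum(1)//3, I[170,362:382].sum(1)//3)
```

```text
[190 202 213 219 201 188 191 191 191 191 192 191 192 192 192 193 180 122
  89 101 106 106] [108 108 109 110 108 109 109 148 234 242 241 241 241 240 241 241 240 241
 241 241]
```

View pics/c_d.png

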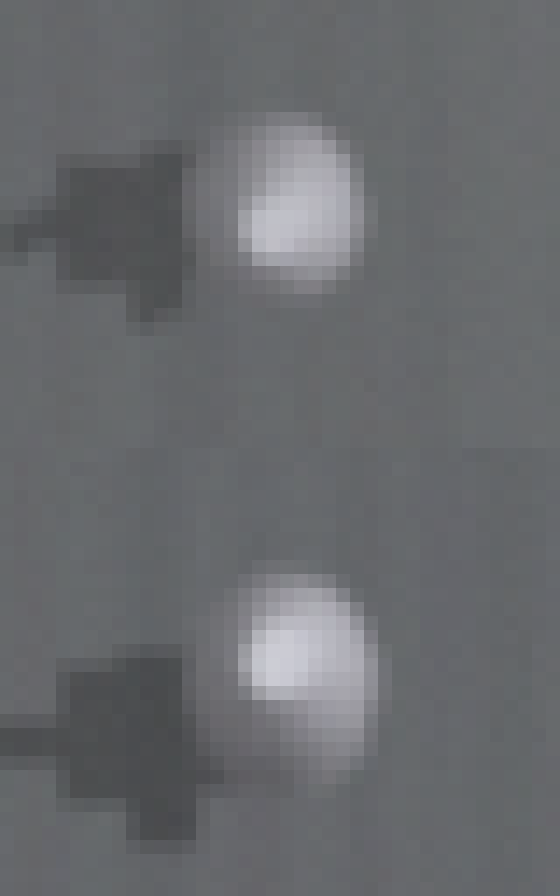

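play_rows:
  deltas: [0,0,0,0,0.071,0,7,0,-40,0,0,7,0,-40,0,0,7,8,-40,0,0,7,12,-40,0,0,7,12,-24,0,0,0,0,0,0,0,0,0,0,0,0,0,0,0,0,0,0,0,0,0]

```text
time_s: 5.45
tcp_pos: [0.4592, 0.1783, 0.1212]
ee_rot: [[-0.99, 0.001, -0.142], [0.142, 0.001, -0.99], [-0.001, -1.0, -0.001]]
wrist_force: [0.3, 0.2, 0.2]
gripper_width: 0.999
```

Run:
```python
from h import *
s,c=snap("wrist","w4"); print(s["time_s"],s["tcp_pos"],s["joint_velocities"].round(1))
I=c["img"]
cv2.imwrite("pics/c_B4.png",cv2.resize(I[10:260,220:430],None,fx=2.4,fy=2.4,interpolation=cv2.INTER_CUBIC))
```

```text
5.45 [0.4591878  0.17828278 0.12118199] [-0.1  0.1 -0.1 -0.   0.  -0.1]
```

View pics/c_B4.png

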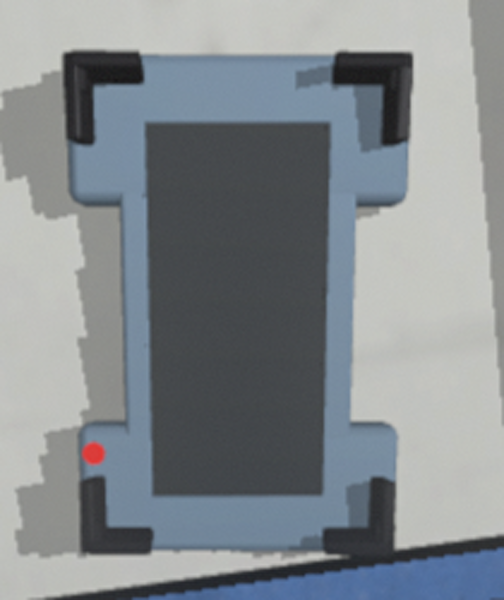

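```bash
cat >> h.py <<'E'
def rect(L,W): return [(L/2,W/2),(L/2,-W/2),(-L/2,-W/2),(-L/2,W/2)]
def yawof(s): return np.degrees(np.arctan2(-s["ee_rot"][1,0],-s["ee_rot"][0,0]))
def move(s,xy,z,yaw):
    "tool-frame deltas (roll first) from sensed pose"
    y0=yawof(s); a=np.radians(yaw); tx=np.array([-np.cos(a),-np.sin(a)]); tz=np.array([np.sin(a),-np.cos(a)])
    d=np.array(xy)-s["tcp_pos"][:2]
    print("roll %.4f tx %.1f ty %.1f tz %.1f"%(-np.radians(yaw-y0),1e3*d@tx,1e3*(s["tcp_pos"][2]-z),1e3*d@tz))
E
python3 - <<'E'
from h import *
s,c=load("w4")
P=up("w4",[(145,122),(331,122),(323,495),(153,495)],.014,2.4,220,10)
t,a,res=fit(P,rect(.093,.046)); print(t,a,(res*1e3).round(1).tolist())
print("tool offset:",(s["ee_rot"].T@(np.array([*t,.014])-s["tcp_pos"])*1e3).round(1))
move(s,t,.004,a)
E
```

```text
[0.52066427 0.17116304] -8.235051503626092 [[0.5, 0.0], [0.5, -0.2], [-0.5, 0.1], [-0.5, 0.1]]
tool offset: [-61.8 107.2  -1.6]
roll 0.0014 tx -61.9 ty 117.2 tz -1.8
```

Run:
```python
from h import *
s,c=load("w4")
t=np.array([.52066,.17116]);th=np.radians(-8.2);R=np.array([[np.cos(th),-np.sin(th)],[np.sin(th),np.cos(th)]])
for p in [(63,43),(63,-43),(-63,-43),(-63,43),(28,30),(28,-30),(-28,-30),(-28,30)]:
    w=t+R@(np.array(p)/1e3); u=proj(c,[*w,.014],s); print(p,((u-[220,10])*2.4).round(0))
```

```text
(63, 43) [61. 51.]
(63, -43) [413.  51.]
(-63, -43) [394. 552.]
(-63, 43) [ 81. 552.]
(28, 30) [119. 202.]
(28, -30) [356. 202.]
(-28, -30) [350. 424.]
(-28, 30) [125. 424.]
```

play_rows:
  deltas: [0,-31,16,0,0,0,-31,20,-1.8,0,0,0,30,0,0,0,0,30,0,0,0,0,21,0,0,0,0,0,0,0,255,0,0,0,0,255,0,0,0,0,255,0,0,0,0,255,0,0,0,0]

```text
time_s: 6.5
tcp_pos: [0.5207, 0.1723, 0.0042]
ee_rot: [[-0.99, 0.001, -0.14], [0.14, 0.001, -0.99], [-0.001, -1.0, -0.001]]
wrist_force: [0.2, 0.5, 0.3]
gripper_width: 0.724
```

play_rows:
  deltas: [255,0,0,0,0,255,0,0,0,0,255,0,-10,0,0,255,0,-30,0,0,255,0,-30,0,0,255,0,-30,0,0,255,0,0,0,0,255,0,0,0,0,255,0,0,0,0,255,0,0,0,0]

```text
time_s: 7.5
tcp_pos: [0.5193, 0.1716, 0.1018]
ee_rot: [[-0.99, -0.003, -0.141], [0.141, -0.002, -0.99], [0.003, -1.0, 0.002]]
wrist_force: [-0.2, 0.3, -2.9]
gripper_width: 0.683
```

Run:
```python
from h import *
s,c=snap("wrist","w5"); print(s["time_s"],s["tcp_pos"],s["ee_rot"].round(4),s["gripper_width"]*87)
```

```text
7.5 [0.51934501 0.17160999 0.10175481] [[-0.9901 -0.0033 -0.1406]
 [ 0.1406 -0.0019 -0.9901]
 [ 0.003  -1.      0.0023]] 59.4197481585307
```

View pics/w5.png

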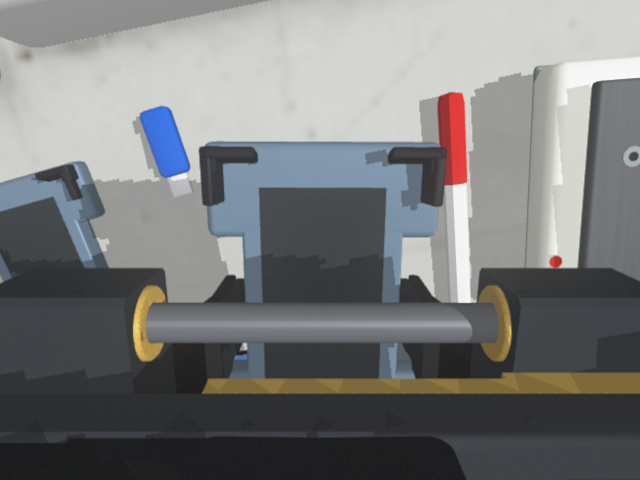

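Run:
```python
from h import *
s,c=load("w5")
z=s["tcp_pos"][2]+.010
for uv in [(259,188),(386,188),(259,188.8),(206,143),(437,143)]:
    print(uv,(s["ee_rot"].T@(unproj(c,uv,z,s)-s["tcp_pos"])*1e3).round(1))
I=c["img"]; print(I[180:196,322].sum(1)//3, I[215,250:270].sum(1)//3,I[215,376:396].sum(1)//3)
# plan
s=r.sense(); 
move(s,(.5308,-.0076),.095,-3.95)
```

```text
(259, 188) [-46.7 -10.2 -22.5]
(386, 188) [-46.7 -10.1  23.4]
(259, 188.8) [-46.5 -10.2 -22.5]
(206, 143) [-62.6 -10.3 -40.5]
(437, 143) [-62.6 -10.1  40.8]
[150 149 148 149 150 150 149 125  86  77  75  77  77  77  76  74] [145 146 145 145 145 146 144 144 147 116  83  76  75  75  73  74  77  74
  74  76] [ 75  75  77  75  76  76  75  75  78 111 139 146 146 146 146 145 144 145
 145 145]
roll -0.0720 tx -23.5 ty 7.0 tz 178.1
```

play_rows:
  deltas: [255,0,0,0,-0.072,255,-5,0,44,0,255,-5,0,44,0,255,-5,0,45,0,255,-5,0,45,0,255,-3.5,10,0,0,255,0,22,0,0,255,0,0,0,0,255,0,0,0,0,255,0,0,0,0]

```text
time_s: 8.55
tcp_pos: [0.5323, -0.0064, 0.0721]
ee_rot: [[-0.998, 0.001, -0.068], [0.068, -0.0, -0.998], [-0.001, -1.0, -0.0]]
wrist_force: [0.3, -0.0, -3.5]
gripper_width: 0.685
```

Run:
```python
from h import *
s,c=snap("wrist","w6"); print(s["time_s"],s["tcp_pos"],s["ee_rot"].round(4),s["gripper_width"]*87,s["joint_velocities"].round(1),s["wrist_force"])
move(s,(.5308,-.0073),.060,-3.95)
```

```text
8.55 [ 0.53232634 -0.00637815  0.07210038] [[-9.977e-01  1.100e-03 -6.760e-02]
 [ 6.760e-02 -0.000e+00 -9.977e-01]
 [-1.100e-03 -1.000e+00 -1.000e-04]] 59.62202846599043 [ 0.1 -0.6  0.2 -0.1  0.1 -0. ] [ 0.26287851 -0.04272778 -3.49012979]
roll 0.0013 tx 1.5 ty 12.1 tz 1.0
```

View pics/w6.png

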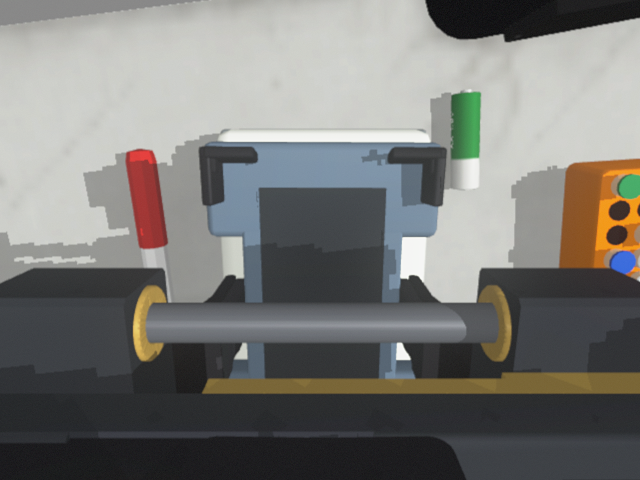

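play_rows:
  deltas: [255,1.4,3,1,0,255,0,3,0,0,255,0,2,0,0,255,0,2,0,0,255,0,2,0,0,255,0,2,0,0,255,0,1,0,0,255,0,0,0,0,255,0,0,0,0,255,0,0,0,0]

```text
time_s: 9.6
tcp_pos: [0.53, -0.0079, 0.0567]
ee_rot: [[-0.998, -0.0, -0.069], [0.069, -0.0, -0.998], [0.0, -1.0, 0.0]]
wrist_force: [-4.6, 0.8, 4.1]
gripper_width: 0.688
```

Run:
```python
from h import *
s=r.sense(); print(s["time_s"],s["tcp_pos"],s["gripper_width"]*87,s["wrist_force"],s["moment"])
move(s,(.5308,-.0073),.050,-3.95)
```

```text
9.6 [ 0.52999468 -0.0078983   0.05674325] 59.887417872247454 [-4.58941652  0.83355054  4.05816253] [0.07399863 0.86138031 0.02083396]
roll 0.0002 tx -0.8 ty 6.7 tz -0.7
```

Run:
```python
from h import *
s,c=snap("wrist","w7")
z=s["tcp_pos"][2]+.010
I=c["img"]; cv2.imwrite("pics/c7.png",cv2.resize(I[110:290,190:450],None,fx=3,fy=3,interpolation=cv2.INTER_CUBIC))
I6=load("w6")[1]["img"]
for J in (I6,I): print(J[180:196,322].sum(1)//3, J[215,250:270].sum(1)//3,J[215,376:396].sum(1)//3)
s,c=snap("scene","s7"); I=c["img"]; u=proj(c,[.53,-.007,.05]); print(u)
x,y=int(u[0]),int(u[1]); cv2.imwrite("pics/c7s.png",cv2.resize(I[y-50:y+50,x-60:x+60],None,fx=6,fy=6,interpolation=cv2.INTER_CUBIC))
```

```text
[147 147 147 145 145 146 145 123  86  77  76  74  74  75  76  75] [141 142 142 141 140 141 140 142 141 116  84  73  72  74  72  73  72  72
  73  74] [ 74  75  74  75  78  76  74  74  80 118 139 143 143 142 142 142 143 143
 142 144]
[143 144 143 144 142 143 143 142 144 141 120  83  73  72  73  72] [139 140 138 140 139 140 140 139  98  71  70  71  70  71  71  71  70  70
  71  73] [ 73  73  73  73  72  74  73  72  72  76 110 135 142 141 142 141 142 142
 140 142]
[281.51487881 272.93134377]
```

View pics/c7.png

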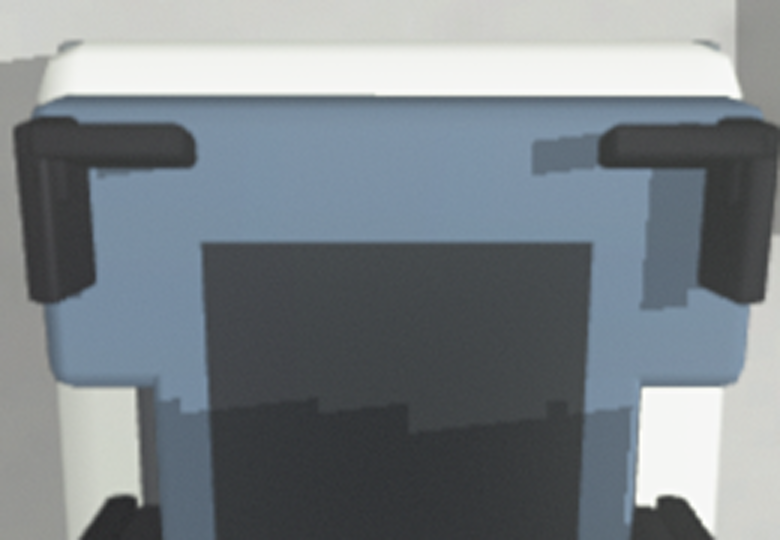

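View pics/c7s.png

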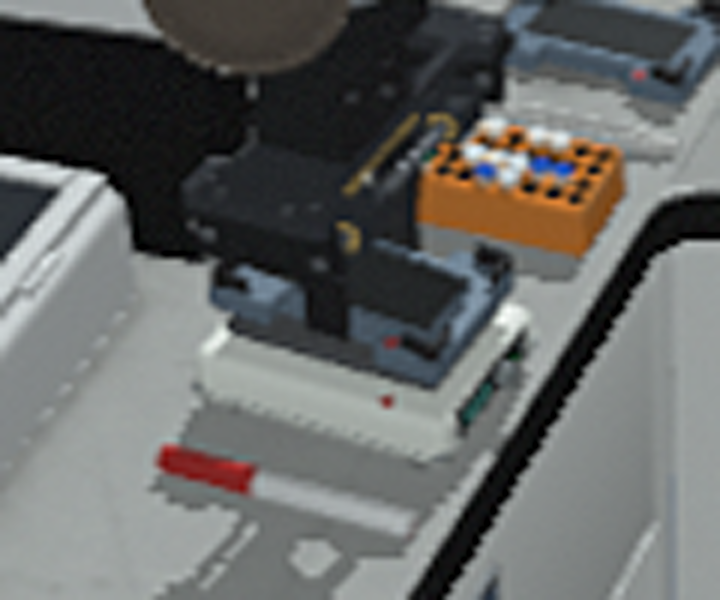

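play_rows:
  deltas: [255,0,-25,0,0,255,0,-25,0,0,255,7,0,0,0.074,255,7,0,-44,0,255,7,0,-44,0,255,7,0,-44,0,255,7,10,-44,0,255,0,30,0,0,255,0,30,0,0,255,0,0,0,0]

```text
time_s: 10.7
tcp_pos: [0.5173, 0.1695, 0.0318]
ee_rot: [[-0.99, -0.009, -0.143], [0.143, -0.005, -0.99], [0.008, -1.0, 0.006]]
wrist_force: [-0.6, -0.2, -2.9]
gripper_width: 0.684
```

Run:
```python
from h import *
s,c=snap("wrist","w8"); print(s["time_s"],s["tcp_pos"],s["gripper_width"]*87,s["wrist_force"],s["joint_velocities"].round(1))
move(s,(.5207,.1714),.004,-8.2)
I=c["img"]; print(I[180:196,322].sum(1)//3, I[215,250:270].sum(1)//3,I[215,376:396].sum(1)//3)
```

```text
10.7 [0.51734034 0.16949811 0.03180872] 59.518909190810106 [-0.6337359  -0.22868788 -2.92670456] [-0.9 -3.4  3.   2.  -3.1 -0.1]
roll -0.0002 tx -3.1 ty 27.8 tz -2.4
[143 146 145 145 143 145 145 145 145 127  92  74  74  73  74  73] [141 141 142 142 142 141 143 142 113  79  73  73  72  72  73  72  73  72
  73  73] [ 73  72  73  72  73  72  74  72  72  78 128 142 142 142 142 142 141 141
 142 141]
```

play_rows:
  deltas: [255,0,10,0,0,255,0,10,0,0,255,0,4,0,0,255,0,3,0,0,255,0,2,0,0,255,0,0,0,0,255,0,0,0,0,0,0,0,0,0,0,0,0,0,0,0,0,0,0,0]

```text
time_s: 11.75
tcp_pos: [0.5211, 0.1711, 0.0081]
ee_rot: [[-0.99, 0.001, -0.142], [0.142, 0.001, -0.99], [-0.001, -1.0, -0.001]]
wrist_force: [0.3, 0.1, 0.0]
gripper_width: 0.873
```

Run:
```python
from h import *
s=r.sense(); print(s["time_s"],s["tcp_pos"],s["gripper_width"]*87,s["wrist_force"],s["joint_velocities"].round(1))
# to plate A view pose: offset (-62,.., -2)
a=np.radians(6.97); t=np.array([.5223,.3416]); xy=t-.062*np.array([np.cos(a),np.sin(a)]); print(xy); move(s,xy,.1216,6.97)
```

```text
11.75 [0.521085   0.17113799 0.0081476 ] 75.91823162664738 [0.29100708 0.06360483 0.01810142] [-0.1  0.2 -0.3 -0.1  0.1 -0.1]
[0.46075819 0.33407632]
roll -0.2641 tx 40.1 ty -113.5 tz -169.1
```

play_rows:
  deltas: [0,0,0,0,0,0,0,-25,0,0,0,0,-45,0,-0.132,0,0,-43,0,-0.132,0,10,0,-42,0,0,10,0,-42,0,0,10,0,-42,0,0,10,0,-43,0,0,0,0,0,0,0,0,0,0,0]

```text
time_s: 12.75
tcp_pos: [0.4598, 0.3345, 0.1204]
ee_rot: [[-0.992, -0.0, 0.123], [-0.123, -0.0, -0.992], [0.0, -1.0, 0.0]]
wrist_force: [-0.2, -0.6, -0.6]
gripper_width: 1.0
```

Run:
```python
from h import *
s,c=snap("wrist","w9"); print(s["time_s"],s["tcp_pos"],s["joint_velocities"].round(1))
```

```text
12.75 [0.45977088 0.33450401 0.12044621] [-2.  -0.4 -1.  -0.1 -0.2  0.2]
```

View pics/w9.png

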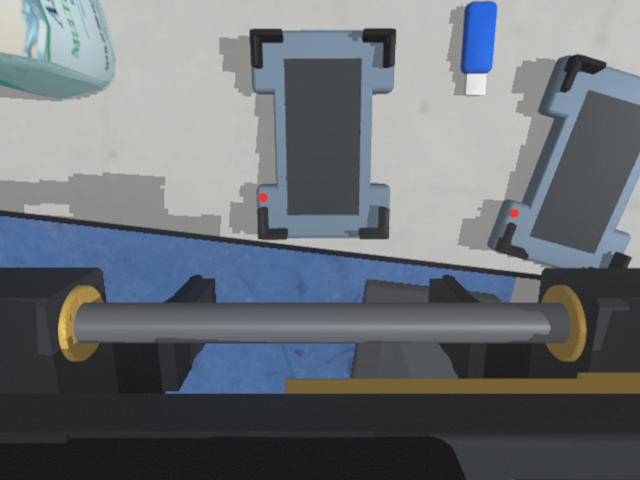

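Run:
```python
from h import *
s,c=load("w9"); I=c["img"]
cv2.imwrite("pics/c_A9.png",cv2.resize(I[15:250,220:430],None,fx=2.5,fy=2.5,interpolation=cv2.INTER_CUBIC))
```

```text
(no output)
```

View pics/c_A9.png

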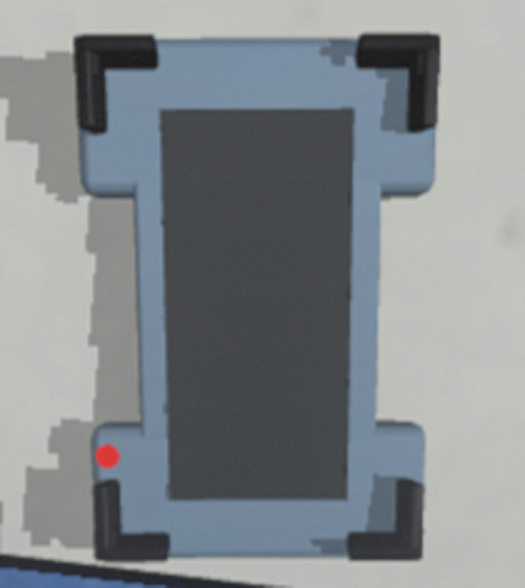

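Run:
```python
from h import *
s,c=load("w9")
P=up("w9",[(160,109),(354,109),(347,499),(168,499)],.014,2.5,220,15)
t,a,res=fit(P,rect(.093,.046)); print(t,a,(res*1e3).round(1).tolist())
print("tool offset:",(s["ee_rot"].T@(np.array([*t,.014])-s["tcp_pos"])*1e3).round(1))
move(s,t,.004,a)
```

```text
[0.52223643 0.34159203] 7.136843088121503 [[0.5, 0.1], [0.4, 0.0], [-0.5, -0.2], [-0.4, 0.1]]
tool offset: [-62.9 106.4   0.6]
roll -0.0014 tx -62.9 ty 116.4 tz 0.7
```

play_rows:
  deltas: [0,-31,16,0,0,0,-32,20,0.6,0,0,0,30,0,0,0,0,30,0,0,0,0,20,0,0,0,0,0,0,0,0,0,0,0,0,255,0,0,0,0,255,0,0,0,0,255,0,0,0,0]

```text
time_s: 13.8
tcp_pos: [0.5232, 0.3407, 0.0052]
ee_rot: [[-0.993, 0.001, 0.121], [-0.121, 0.001, -0.993], [-0.001, -1.0, -0.001]]
wrist_force: [0.2, -0.1, -0.9]
gripper_width: 0.81
```

Run:
```python
from h import *
s=r.sense(); print(s["time_s"],s["tcp_pos"],s["gripper_width"]*87,s["wrist_force"],s["joint_velocities"].round(1))
```

```text
13.8 [0.52321495 0.34073575 0.00515312] 70.49953562456515 [ 0.1597926  -0.12925276 -0.85314487] [ 0.1  0.2  0.  -0.   0.  -0. ]
```

play_rows:
  deltas: [255,0,0,0,0,255,0,0,0,0,255,0,-10,0,0,255,0,-30,0,0,255,0,-30,0,0,255,0,-30,0,0,255,0,0,0,0,255,0,0,0,0,255,0,0,0,0,255,0,0,0,0]

```text
time_s: 14.8
tcp_pos: [0.522, 0.3399, 0.1025]
ee_rot: [[-0.993, -0.003, 0.121], [-0.121, -0.003, -0.993], [0.003, -1.0, 0.002]]
wrist_force: [0.1, -0.7, -3.2]
gripper_width: 0.686
```

Run:
```python
from h import *
s,c=snap("wrist","w10"); print(s["time_s"],s["tcp_pos"],s["gripper_width"]*87,s["wrist_force"])
z=s["tcp_pos"][2]+.010
I=c["img"]; print(I[180:196,322].sum(1)//3, I[215,250:270].sum(1)//3,I[215,376:396].sum(1)//3)
for uv in [(259,188)]:
    print(uv,(s["ee_rot"].T@(unproj(c,uv,z,s)-s["tcp_pos"])*1e3).round(1))
move(s,(.5308,-.0073),.095,-3.95)
```

```text
14.8 [0.52202085 0.33986488 0.10249077] 59.68794122534034 [ 0.13352455 -0.70521169 -3.24523486]
[148 148 148 149 148 147 147 147 148 123  83  74  74  77  75  74] [109 107 108 107 107 107 107 107 106  84  64  62  62  60  60  61  62  61
  60  62] [ 62  61  62  62  63  62  60  63  84 102 107 106 109 135 144 145 145 143
 146 145]
(259, 188) [-46.7 -10.2 -22.6]
roll 0.1898 tx -32.7 ty 7.5 tz 345.7
```

play_rows:
  deltas: [255,0,0,0,0.095,255,0,0,0,0.095,255,-5,0,48,0,255,-5,0,48,0,255,-5,0,48,0,255,-5,0,48,0,255,-5,0,48,0,255,-5,0,48,0,255,-3,10,40,0,255,0,22,18,0]

```text
time_s: 15.85
tcp_pos: [0.533, -0.0095, 0.0733]
ee_rot: [[-0.997, 0.003, -0.071], [0.071, 0.0, -0.997], [-0.003, -1.0, -0.0]]
wrist_force: [1.2, 1.1, -4.0]
gripper_width: 0.686
```

play_rows:
  deltas: [255,0,0,0,0,255,0,0,0,0,255,0,0,0,0,255,0,0,0,0,255,0,0,0,0,255,0,0,0,0,255,0,0,0,0,255,0,0,0,0,255,0,0,0,0,255,0,0,0,0]

```text
time_s: 16.85
tcp_pos: [0.5321, -0.0067, 0.0726]
ee_rot: [[-0.998, -0.0, -0.069], [0.069, -0.0, -0.998], [0.0, -1.0, 0.0]]
wrist_force: [-0.5, -0.7, -2.9]
gripper_width: 0.687
```

Run:
```python
from h import *
s=r.sense(); print(s["time_s"],s["tcp_pos"],s["gripper_width"]*87,s["wrist_force"],s["moment"].round(2),s["joint_velocities"].round(1))
move(s,(.5316,-.0073),.0585,-3.95)
```

```text
16.85 [ 0.53213188 -0.0067333   0.07255367] 59.73156140018127 [-0.46879803 -0.74554643 -2.86970913] [-0.02 -0.01 -0.03] [-0.   0.1 -0.  -0.1  0.1 -0. ]
roll 0.0000 tx 0.5 ty 14.1 tz 0.6
```

play_rows:
  deltas: [255,0.5,3,0.6,0,255,0,4,0,0,255,0,3,0,0,255,0,2,0,0,255,0,2,0,0,255,0,1,0,0,255,0,0,0,0,255,0,0,0,0,255,0,0,0,0,255,0,0,0,0]

```text
time_s: 17.85
tcp_pos: [0.5317, -0.0072, 0.0577]
ee_rot: [[-0.998, 0.0, -0.069], [0.069, 0.0, -0.998], [-0.0, -1.0, -0.0]]
wrist_force: [0.0, -0.3, -3.5]
gripper_width: 0.686
```

Run:
```python
from h import *
s,c=snap("wrist","w11"); print(s["time_s"],s["tcp_pos"],s["gripper_width"]*87,s["wrist_force"],s["moment"].round(2))
I=c["img"]; print(I[180:196,322].sum(1)//3, I[215,250:270].sum(1)//3,I[215,376:396].sum(1)//3)
```

```text
17.85 [ 0.5316966  -0.00722724  0.0576774 ] 59.64213887899345 [ 0.02199522 -0.28400355 -3.50785599] [-0.06 -0.01  0.  ]
[144 146 145 146 144 145 144 144 144 120  83  74  75  74  74  75] [141 142 140 141 141 141 141 141 140 100  71  72  74  72  72  73  72  73
  72  73] [ 75  76  74  75  74  67  70  80 128 142 143 142 142 142 141 142 142 142
 142 142]
```

play_rows:
  deltas: [255,0,2,0,0,255,0,2,0,0,255,0,1,0,0,255,0,1,0,0,255,0,0.5,0,0,255,0,0.5,0,0,255,0,0,0,0,255,0,0,0,0,255,0,0,0,0,255,0,0,0,0]

```text
time_s: 18.9
tcp_pos: [0.5316, -0.0073, 0.0509]
ee_rot: [[-0.998, 0.0, -0.069], [0.069, -0.0, -0.998], [-0.0, -1.0, 0.0]]
wrist_force: [-2.4, -0.1, 2.8]
gripper_width: 0.684
```

Run:
```python
from h import *
s,c=snap("wrist","w12"); print(s["time_s"],s["tcp_pos"],s["gripper_width"]*87,s["wrist_force"],s["moment"].round(2))
I=c["img"]; print(I[180:196,322].sum(1)//3, I[215,250:270].sum(1)//3,I[215,376:396].sum(1)//3)
```

```text
18.9 [ 0.53156532 -0.00726821  0.05088569] 59.53116604430224 [-2.43124862 -0.05644824  2.81473186] [ 0.15  0.74 -0.02]
[145 147 146 145 144 146 144 144 144 120  82  74  74  75  74  74] [142 141 141 141 143 140 121 131 139 100  73  71  72  74  73  74  73  72
  72  73] [ 74  75  75  75  73  73  74  79 119 138 144 142 141 142 142 142 143 142
 141 143]
```

View pics/w12.png

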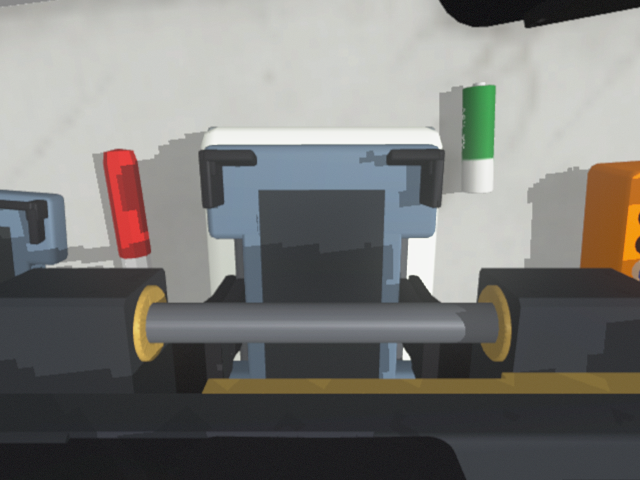

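play_rows:
  deltas: [0,0,0,0,0,0,0,0,0,0,0,0,0,0,0,0,0,0,0,0,0,0,0,0,0,0,0,-20,0,0,0,0,-30,0,0,0,20,-40,0,0,0,40,-12,0,0,0,0,0,0,0]

```text
time_s: 19.95
tcp_pos: [0.4688, -0.0032, 0.1546]
ee_rot: [[-0.998, 0.002, -0.069], [0.069, 0.002, -0.998], [-0.002, -1.0, -0.002]]
wrist_force: [0.3, -0.6, -1.1]
gripper_width: 0.999
```

play_rows:
  deltas: [0,3,0,12,0,0,0,0,22,0,0,0,0,24,0,0,0,0,24,0,0,0,0,0,-0.068,0,0,0,0,0,0,0,0,0,0,0,0,0,0,0,0,0,0,0,0,0,0,0,0,0]

```text
time_s: 20.95
tcp_pos: [0.4632, -0.0845, 0.1525]
ee_rot: [[-1.0, -0.0, -0.0], [0.0, -0.0, -1.0], [0.0, -1.0, 0.0]]
wrist_force: [-0.4, -0.7, 0.4]
gripper_width: 0.997
```

Run:
```python
from h import *
s,c=snap("wrist","w13"); print(s["time_s"],s["tcp_pos"],s["gripper_width"]*87,s["wrist_force"],yawof(s),s["joint_velocities"].round(1))
```

```text
20.95 [ 0.46321857 -0.08445416  0.15253091] 86.70728914520869 [-0.38417908 -0.7364124   0.36892181] -0.025279071471129323 [-0.  -0.1 -0.1 -0.1  0.1  0.1]
```

View pics/w13.png

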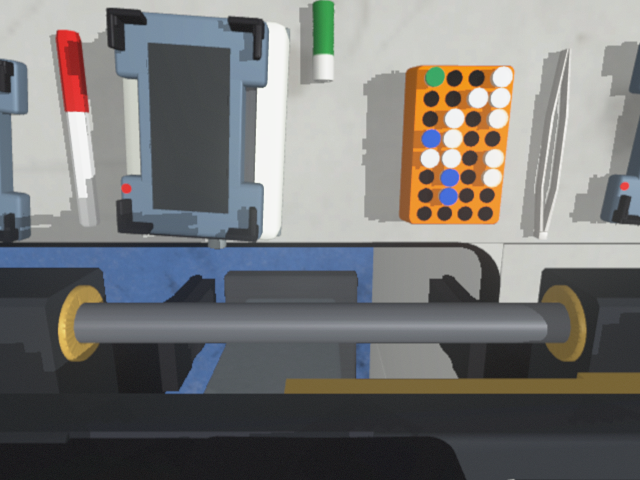

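Run:
```python
from h import *
s,c=load("w13"); I=c["img"]
a=cv2.resize(I[0:250,95:295],None,fx=2.4,fy=2.4,interpolation=cv2.INTER_CUBIC)
b=cv2.resize(I[50:250,390:520],None,fx=3,fy=3,interpolation=cv2.INTER_CUBIC)
cv2.imwrite("pics/c13a.png",a);cv2.imwrite("pics/c13b.png",b)
```

```text
(no output)
```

View pics/c13a.png

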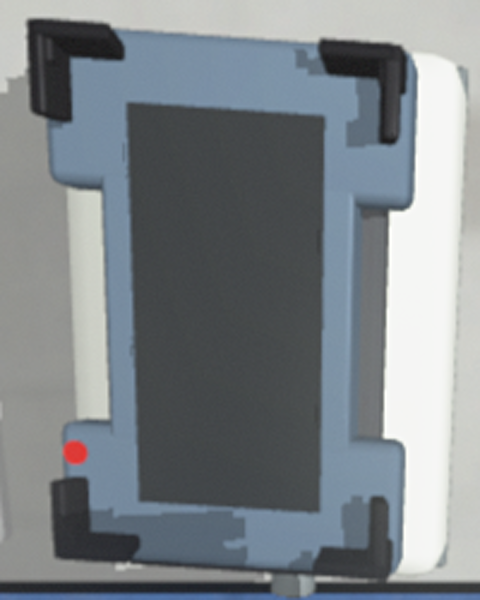

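View pics/c13b.png

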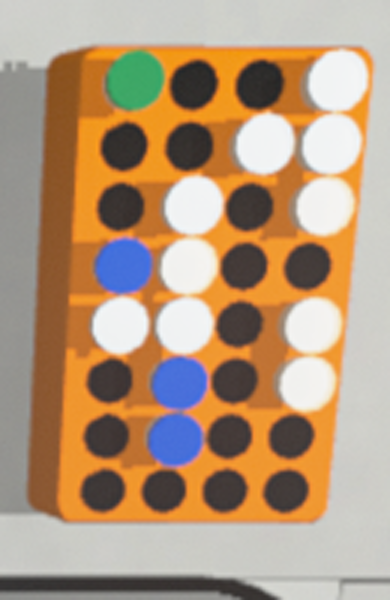

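Run:
```python
from h import *
s,c=load("w13")
def ed(P):
    d=[P[1]-P[0],P[2]-P[1],P[3]-P[2],P[0]-P[3]]
    return [round((np.degrees(np.arctan2(v[1],v[0]))+o+180)%360-180,2) for v,o in zip(d,[90,180,-90,0])],[round(np.hypot(*v[:2])*1e3,1) for v in d]
P=up("w13",[(127,102),(325,116),(320,513),(140,501)],.060,2.4,95,0)
t,a,res=fit(P,rect(.093,.046)); print("plate",t,a,(res*1e3).round(1).tolist(),ed(P))
P=up("w13",[(85,46),(374,47),(328,522),(59,520)],.028,3,390,50)
t,a,res=fit(P,rect(.108,.068)); print("rack",t,a,(res*1e3).round(1).tolist(),ed(P))
for p in [(54,34),(54,-34),(-54,-34),(-54,34)]:
  for z in (0,.028):
    print(p,z,((proj(c,[t[0]+p[0]/1e3,t[1]+p[1]/1e3,z],s)-[390,50])*3).round(0))
move(s,t,.015,a)
```

```text
plate [ 0.53072526 -0.00736553] -3.7539549879420027 [[0.5, -0.0], [0.5, -0.0], [-0.6, 0.1], [-0.5, -0.1]] ([np.float64(-3.78), np.float64(-3.79), np.float64(-3.91), np.float64(-3.67)], [np.float64(46.0), np.float64(94.1), np.float64(45.8), np.float64(94.0)])
rack [ 0.52075776 -0.17647461] -0.07711618230532535 [[-2.7, -3.3], [-2.8, 3.5], [2.5, 2.8], [3.0, -3.0]] ([np.float64(-0.21), np.float64(0.3), np.float64(-0.46), np.float64(-0.26)], [np.float64(61.3), np.float64(102.7), np.float64(62.3), np.float64(102.4)])
(54, 34) 0 [44. 53.]
(54, 34) 0.028 [69. 32.]
(54, -34) 0 [336.  53.]
(54, -34) 0.028 [391.  32.]
(-54, -34) 0 [292. 509.]
(-54, -34) 0.028 [338. 532.]
(-54, 34) 0 [ 24. 509.]
(-54, 34) 0.028 [ 45. 532.]
roll 0.0009 tx -57.7 ty 137.5 tz 91.9
```

play_rows:
  deltas: [0,-19,0,30,0,0,-19,10,31,0,0,-20,20,31,0,0,0,35,0,0,0,0,35,0,0,0,0,30,0,0,0,0,17,0,0,0,0,0,0,0,0,0,0,0,0,0,0,0,0,0]

```text
time_s: 22.0
tcp_pos: [0.5223, -0.1768, 0.0069]
ee_rot: [[-1.0, 0.003, -0.0], [0.0, -0.0, -1.0], [-0.003, -1.0, 0.0]]
wrist_force: [0.7, -0.0, -0.8]
gripper_width: 0.999
```

Run:
```python
from h import *
s,c=snap("wrist","w14"); print(s["time_s"],s["tcp_pos"],s["gripper_width"]*87,s["wrist_force"],yawof(s),s["joint_velocities"].round(1))
move(s,(.52075,-.1763),.005,-.1)
```

```text
22.0 [ 0.52227926 -0.17677302  0.00692958] 86.94737008373208 [ 0.67195794 -0.04818295 -0.82015773] -0.014456095782158038 [-0.1 -0.5 -0.2 -0.2  0.1  0. ]
roll 0.0015 tx 1.5 ty 1.9 tz -0.5
```

View pics/w14.png

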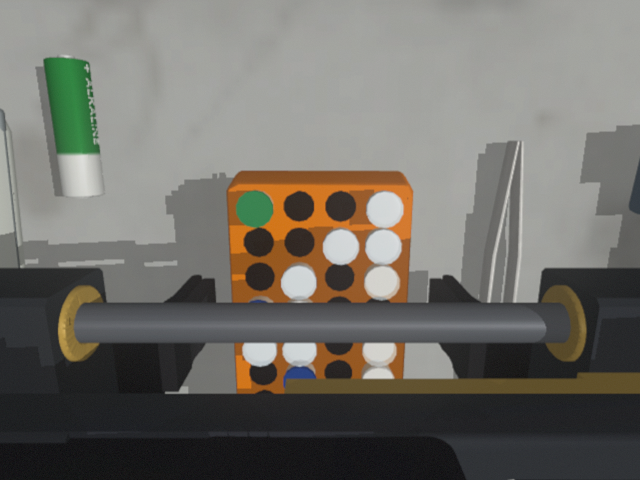

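play_rows:
  deltas: [0,0,1,0,0,255,0,0,0,0,255,0,0,0,0,255,0,0,0,0,255,0,0,0,0,255,0,0,0,0,255,0,0,0,0,255,0,0,0,0,255,0,0,0,0,255,0,0,0,0]

```text
time_s: 23.05
tcp_pos: [0.5211, -0.1768, 0.0047]
ee_rot: [[-1.0, 0.0, -0.001], [0.001, -0.0, -1.0], [-0.0, -1.0, 0.0]]
wrist_force: [0.3, 0.3, 3.8]
gripper_width: 0.776
```

Run:
```python
from h import *
s,c=snap("wrist","w15"); print(s["time_s"],s["tcp_pos"],s["gripper_width"]*87,s["wrist_force"],yawof(s),s["joint_velocities"].round(1))
I=c["img"]
cv2.imwrite("pics/c15.png",cv2.resize(I[150:300,200:440],None,fx=3.3,fy=3.3,interpolation=cv2.INTER_CUBIC))
```

```text
23.05 [ 0.52113815 -0.17676985  0.00471542] 67.5433458580791 [0.34739291 0.27477044 3.80602938] -0.04355663116576088 [ 0.1  0.  -0.1  0.   0.  -0. ]
```

View pics/c15.png

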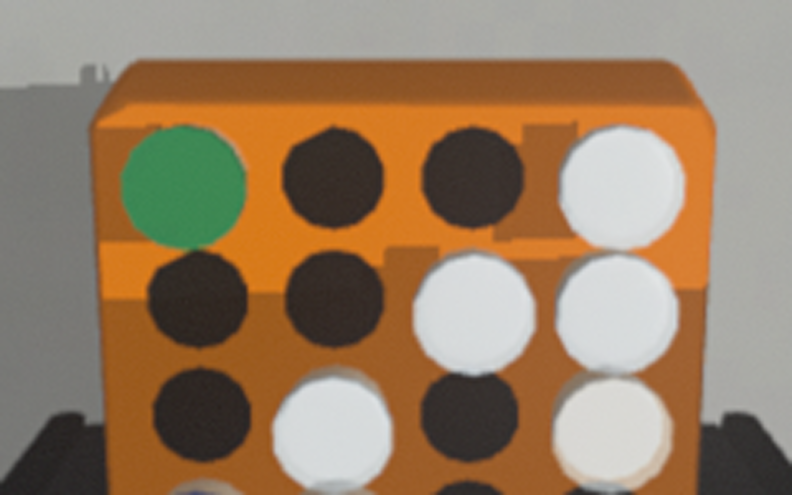

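Run:
```python
from h import *
s,c=load("w15")
for n,uvs,z in [("top far L,R",[(125,106),(688,106)],.028),("side L,R",[(103,300),(707,300)],.028),("base far",[(135,61),(668,61)],0),("base2",[(135,61),(668,61)],0.003)]:
    print(n,[(s["ee_rot"].T@(p-s["tcp_pos"])*1e3).round(1).tolist() for p in up("w15",uvs,z,3.3,200,150)])
```

```text
top far L,R [[-50.3, -23.3, -27.6], [-50.3, -23.3, 28.5]]
side L,R [[-30.4, -23.3, -30.8], [-30.4, -23.3, 31.5]]
base far [[-52.7, 4.7, -31.7], [-52.7, 4.7, 31.6]]
base2 [[-53.0, 1.7, -31.1], [-52.9, 1.7, 31.1]]
```

play_rows:
  deltas: [255,0,-10,0,0,255,0,-30,0,0,255,0,-30,0,0,255,0,-30,0,0.067,255,0,0,-30,0,255,0,0,-40,0,255,1,0,-40,0,255,0,0,-40,0,255,0,0,-19.6,0,255,0,0,0,0]

```text
time_s: 24.1
tcp_pos: [0.5318, -0.0053, 0.1049]
ee_rot: [[-0.998, 0.001, -0.064], [0.064, 0.0, -0.998], [-0.001, -1.0, -0.0]]
wrist_force: [-0.2, -0.2, -0.9]
gripper_width: 0.781
```

play_rows:
  deltas: [255,0,5,0,0,255,0,10,0,0,255,0,7,0,0,255,0,0,0,0,255,0,0,0,0,255,0,0,0,0,255,0,0,0,0,255,0,0,0,0,255,0,0,0,0,255,0,0,0,0]

```text
time_s: 25.1
tcp_pos: [0.5316, -0.0074, 0.0827]
ee_rot: [[-0.998, 0.0, -0.068], [0.068, 0.0, -0.998], [-0.0, -1.0, -0.0]]
wrist_force: [-0.4, 0.4, -1.6]
gripper_width: 0.778
```

Run:
```python
from h import *
s,c=snap("wrist","w16"); print(s["time_s"],s["tcp_pos"],s["gripper_width"]*87,s["wrist_force"],s["moment"].round(2),yawof(s),s["joint_velocities"].round(1))
move(s,(.5315,-.0075),.065,-3.9)
I=c["img"]
cv2.imwrite("pics/c16.png",cv2.resize(I[120:300,190:450],None,fx=3,fy=3,interpolation=cv2.INTER_CUBIC))
```

```text
25.1 [ 0.53160572 -0.00743199  0.08267083] 67.70808836504142 [-0.3870654   0.40629605 -1.60988589] [0.01 0.06 0.03] -3.8767687029885907 [-0.   0.1 -0.1 -0.   0.   0. ]
roll 0.0004 tx 0.1 ty 17.7 tz 0.1
```

View pics/c16.png

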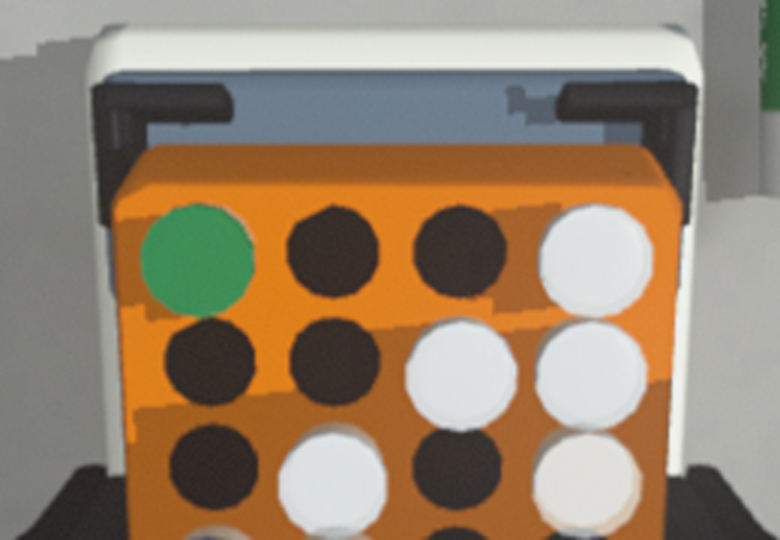

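play_rows:
  deltas: [255,0,3,0,0,255,0,3,0,0,255,0,2,0,0,255,0,2,0,0,255,0,1,0,0,255,0,1,0,0,255,0,0,0,0,255,0,0,0,0,255,0,0,0,0,255,0,0,0,0]

```text
time_s: 26.15
tcp_pos: [0.5316, -0.0075, 0.0707]
ee_rot: [[-0.998, 0.0, -0.068], [0.068, 0.0, -0.998], [-0.0, -1.0, -0.0]]
wrist_force: [0.1, 0.6, -1.4]
gripper_width: 0.779
```

Run:
```python
from h import *
s,c=snap("wrist","w17"); print(s["time_s"],s["tcp_pos"],s["gripper_width"]*87,s["wrist_force"],s["moment"].round(2))
I=c["img"]
cv2.imwrite("pics/c17.png",cv2.resize(I[120:300,190:450],None,fx=3,fy=3,interpolation=cv2.INTER_CUBIC))
```

```text
26.15 [ 0.53161553 -0.00747643  0.07065793] 67.77628349750591 [ 0.12021889  0.56624056 -1.44231315] [-0.   -0.05 -0.06]
```

View pics/c17.png

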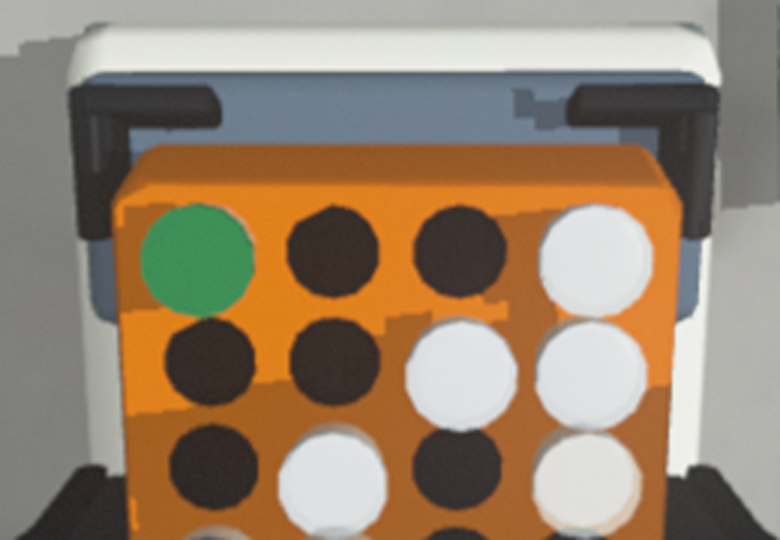

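play_rows:
  deltas: [255,-0.4,1.5,0,0,255,0,1.5,0,0,255,0,1.5,0,0,255,0,1,0,0,255,0,0.5,0,0,255,0,0.4,0,0,255,0,0,0,0,255,0,0,0,0,255,0,0,0,0,255,0,0,0,0]

```text
time_s: 27.2
tcp_pos: [0.5319, -0.0075, 0.0647]
ee_rot: [[-0.998, 0.0, -0.068], [0.068, -0.0, -0.998], [-0.0, -1.0, 0.0]]
wrist_force: [-2.2, 0.0, 5.3]
gripper_width: 0.778
```

Run:
```python
from h import *
s,c=snap("wrist","w18"); print(s["time_s"],s["tcp_pos"],s["gripper_width"]*87,s["wrist_force"],s["moment"].round(2))
I=c["img"]
cv2.imwrite("pics/c18.png",cv2.resize(I[120:300,190:450],None,fx=3,fy=3,interpolation=cv2.INTER_CUBIC))
```

```text
27.2 [ 0.53188179 -0.00754626  0.06470491] 67.70143092629914 [-2.21805746  0.03579292  5.29893199] [ 0.15  0.72 -0.  ]
```

View pics/c18.png

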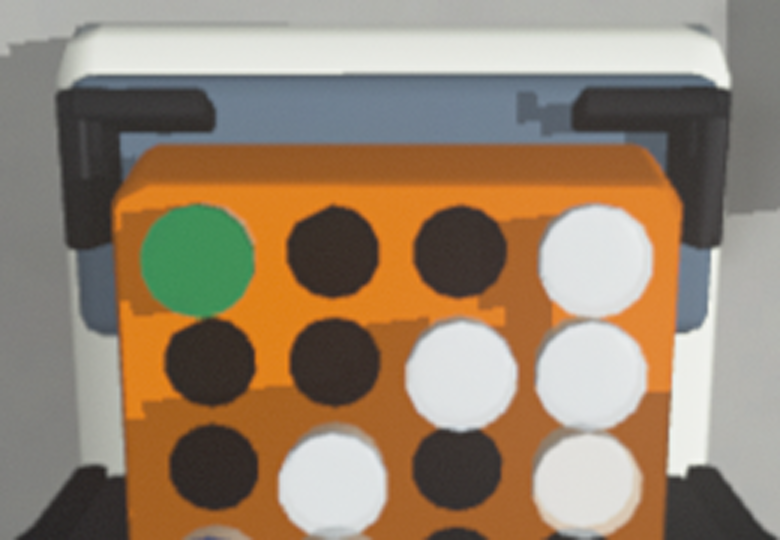

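play_rows:
  deltas: [0,0,0,0,0,0,0,0,0,0,0,0,0,0,0,0,0,0,0,0,0,0,0,0,0,0,0,-20,0,0,0,0,-30,0,0,0,0,-40,0,0,0,30,-30,0,0,0,35,-10,0,0]

```text
time_s: 28.25
tcp_pos: [0.4691, -0.0027, 0.1973]
ee_rot: [[-0.998, 0.007, -0.068], [0.068, 0.001, -0.998], [-0.007, -1.0, -0.002]]
wrist_force: [-0.1, -0.1, -0.2]
gripper_width: 0.999
```

play_rows:
  deltas: [0,0,0,0,0,0,0,0,0,0,0,0,0,0,0,0,0,0,0,0,0,0,0,0,0,0,0,0,0,0,0,0,0,0,0,0,0,0,0,0,0,0,0,0,0,0,0,0,0,0]

```text
time_s: 29.25
tcp_pos: [0.4671, -0.0031, 0.1942]
ee_rot: [[-0.998, 0.0, -0.068], [0.068, 0.0, -0.998], [-0.0, -1.0, -0.0]]
wrist_force: [-0.5, -0.4, -0.5]
gripper_width: 0.998
```

Run:
```python
from h import *
s,c=snap("wrist","w19"); print(s["time_s"],s["tcp_pos"],s["wrist_force"])
s2,c2=snap("scene","s19"); I=c2["img"]; cv2.imwrite("pics/c19s.png",cv2.resize(I[170:400,170:360],None,fx=2.6,fy=2.6,interpolation=cv2.INTER_CUBIC))
```

```text
29.25 [ 0.46712351 -0.00311648  0.19419647] [-0.51478969 -0.35921058 -0.45870818]
```

View pics/w19.png

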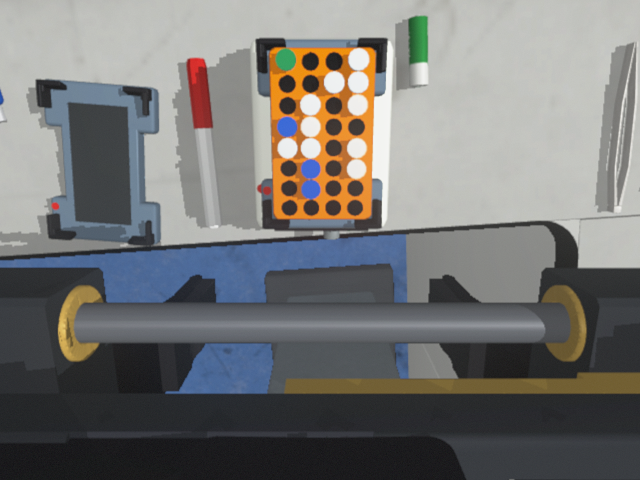

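View pics/c19s.png

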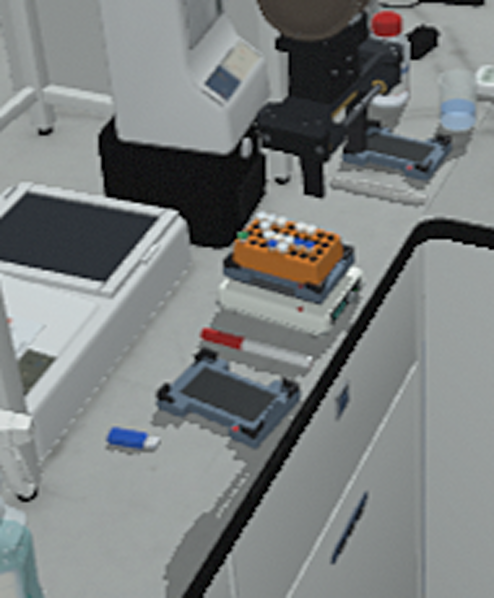

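Run:
```python
from h import *
s,c=load("w19"); I=c["img"]
cv2.imwrite("pics/c19w.png",cv2.resize(I[30:240,240:410],None,fx=2.8,fy=2.8,interpolation=cv2.INTER_CUBIC))
```

```text
(no output)
```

View pics/c19w.png

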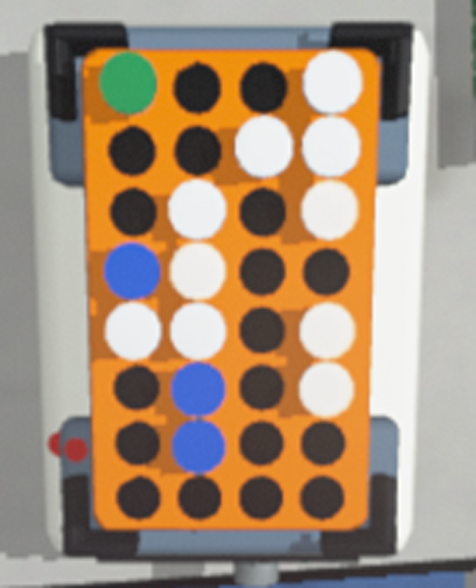

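Run:
```python
from h import *
P=up("w19",[(82,48),(382,48),(369,530),(96,528)],.088,2.8,240,30)
t,a,res=fit(P,rect(.1025,.062)); print("rack",t,a,(res*1e3).round(1).tolist())
print(r.sense()["time_s"]); r.finish_job()
```

```text
rack [ 0.53160471 -0.00821115] -3.8807819225956544 [[0.3, 0.6], [0.2, -0.5], [-0.5, -0.6], [0.1, 0.5]]
29.35
the job is handed in; nothing more can be done
```

The left plate, second nearest the shaker, fits. It is on the shaker's pins, and the orange rack is seated upright in its nest. I handed the job in at 29.35 s of the 72 s allowed; no verdict is reported.

**Plates tried**
- **Plate next to the shaker:** I tried this first. It tilted at the far end and the upward force rose by about 7 N, so its far hole does not match. I laid it back flat in its old place.
- **Left plate:** This slid down with no resistance until it met the platform at the expected height. After release, its centre and yaw agreed with the shaker's to within about 0.2 mm and 0.2°, and its red dot was beside the shaker's.
- **Right plate:** I did not try this one, because the left plate had already fitted. It is untouched.

**Rack**
- It met the plate at exactly the expected height.
- The last picture shows it upright inside the corner stops, with its centre about 1 mm from the plate's and its yaw within 0.1° of it.
- The marker, battery, USB stick and tweezers looked undisturbed. I did not check the bottle and beaker closely.

**Two things that did not go to plan**
- The plate that did not fit was released with the fingers about 4 mm higher than when I picked it up. It may have settled the last few millimetres by itself, though later pictures show it flat.
- The rack's top measured about 62 x 102 mm, less than the given 68 x 108 mm, which suggests its sides taper. The grip lower down measured 67.5 mm.

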